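# Dock the desk lamp's battery and lock it in

### The arm

A 7-joint arm with a two-finger parallel gripper is mounted at the origin on the work surface. World frame = base frame: x ahead of the robot, y to its left, z up, the work surface at z = 0. Lengths are in mm, angles in rad, forces in N, time in s.
With the tool pointing down it reaches from about 400 to 875 mm from the base axis. Payload 6.5 kg.
Tool frame: the origin (TCP) lies at the very end of the fingers, on their centre line; the grasp point (between the pads) lies 19 mm behind it; z points along the fingers, y is the line along which they close (so a half turn about z gives the same grasp; the last joint's range is limited). The gripper opens to 85 mm and grips with 20 to 120 N. Pads are 22 mm wide; open, the fingers measure 114 mm over their backs; the gripper's body (76 mm by 85 mm) begins 54 mm behind the grasp point. The pads swing forward as they close: fully open they stand 13 mm farther back than shut.
Start: joints at [1.085, 0.536, -0.004, 1.538, 0.003, 1.067, -0.071], TCP at [264.921, -593.555, 231.29] pointing down, gripper open.
Joint ranges: [-2.7, 2.7], [-0.37, 2.16], [-1.27, 1.26], [0.24, 2.4], [-1.31, 4.45], [0.19, 1.91], [-2.76, 2.76]. Speed limits (rad/s): [2.39, 2.39, 3.14, 3.14, 3.14, 3.14, 3.14].

### API

Orientations are given as a unit quaternion [x, y, z, w].
In Python, from workcell import * gives the robot as it stands.
- The arm moves only by the tool servo_tool, never from a script. Its argument "steps" is one flat list of numbers, 7 for each row, row after row: the shift along the tool's x, y, z in units of 250 mm (1.0 is 250 mm), then the turn, a rotation vector about the tool's x, y, z in units of 30 degrees (1.0 is 30 degrees), then the opening, from 0 (shut) to 1 (fully open). A call has 1 to 12 rows; each row is the pose to reach, as a shift and turn from the pose commanded when the call began, along the tool's axes at that moment; what a row does not reach only later rows make up. A row lasts 1/10 s, in which the tool goes at most 50 mm and 8.59 degrees, less where a joint would pass 70% of its speed; a pose out of reach is approached as far as the arm can. A call with a number of a shift or a turn outside -1 to 1 is refused whole. A call with a gripper value outside its range is refused whole. The fingers move at their own pace and stop on an object; the grip force is fixed at half the most. Time passes only in rows, so rows that repeat a pose let the fingers close. It gives the time, the measured TCP pose, the force, the opening and the grip force at its end, in the units of the state.
- get_state(): the state, without advancing time (a new reading comes with each control period).
- snapshot(name): name is "scene" or "top"; returns the picture (400x640x3 uint8, red, green, blue); there is no depth.
- get_calibration(name): a dict with "fov_y" (degrees; the focal length in pixels is half the picture's height over the tangent of half this angle, whatever the lens; pixels are square), "cx", "cy" (the principal point, pixels), "dist_coeffs" ([k1, k2, p1, p2, k3] as OpenCV has them; the pictures are not rectified), "R" (3x3) and "t" (3): a world point X has camera coordinates R X + t. Camera axes: x right, y down, z forward; pixel columns grow to the right and rows downward; lengths in mm; the calibration is good to about 2 mm. A picture is of the moment at which its call begins. get_calibration takes no time and is no camera call.
- job_done(): hands the job in; it is judged then, once.
The state is a dict: "t": time; "joints": joint angles; "dq": joint speeds; "effort": joint torques, N m; "ee_pos": TCP position; "orientation": TCP orientation; "ft_force": force on the tool from outside, world axes, zero at the start; "ft_torque": the same for the moment, N m; "opening": finger opening in mm; "gripper_force": force on a finger pad.
Only numpy, scipy, OpenCV 4.12 (cv2) and the standard library are available. Lean on these libraries where they do the work, as an engineer would, in place of code of your own. Each camera call takes 0.05 s, during which the arm holds its last target. There are 200 camera calls.

### The job

Put the lamp's spare battery on charge: swing the steel locking lever off the charging dock's pocket, stand the battery pack upright in the pocket, grip tab up and pushed fully home, then swing the lever back over the battery as far as its stop. Let go of everything, and leave the mug, phone, bottle and jar where they are.

Things in the scene. Friction and masses are not known exactly. Their poses are not given: they have to be found in the camera images.
- battery: Loose grey battery pack, about 110 g, standing upright on the desk. Lower part 44 (x) x 30 (y) x 30 (z) mm with a thin black band; on top of it, centred, a ribbed grip tab 40 (x) x 20 (y) mm, 24 mm tall; 54 mm tall in all. Origin: centre of the underside; z up. It works either way round (half a turn about z makes no difference).
- dock: White charging dock fixed to the desk, 150 (x) x 90 (y) x 34 (z) mm. Origin: centre of the underside; z up. In its top, 20 mm towards -x of its centre, is a rectangular pocket 48 (x) x 34 (y) mm and 26 mm deep, its mouth widening by 4 mm all round over the top 8 mm. 32 mm towards +x of its centre stands a round post, 20 mm across, that carries the lever.
- seat (a point): Centre of the pocket's floor, 8 mm above the desk and 26 mm below the dock's top; axes are the dock's. A seated battery has its underside here, its x along the dock's x (either way), its grip tab 4 to 28 mm above the dock's top, so 62 mm above the desk at most.
- lever (a joint): Angle (rad) of the steel locking lever, a flat arm 14 mm wide turning level about the post. 0: shut at its stop, lying along the dock's -x over the pocket. Grows to 1.9 counter-clockwise seen from above (to the dock's -y); from 1.2 the pocket is clear. Stays where left (1 N at the knob). Arm 65 to 71 mm above the desk: only a fully seated battery passes under it, with 2 to 3 mm to spare.
- lever_pivot (a point): Point on the lever's turning axis, 64.5 mm above the desk.
- lever_knob (a point): Centre of the top of the black round upright knob at the lever's free end, 91 mm above the desk and 90 mm from the turning axis. The knob is 14 mm in diameter and stands 20 mm above the arm; it can be gripped from above or pushed.
- mug: White mug, 80 mm across, 90 mm tall, handle towards its +y; origin: centre of the underside. A bystander.
- phone: Black phone lying flat, 150 (x) x 72 (y) x 9 mm; origin: centre of the underside. A bystander.
- bottle: Clear drinking bottle with a black cap, 70 mm across, 190 mm tall; origin: centre of the underside. A bystander.
- jar: Small white jar with a grey cap, 60 mm across, 50 mm tall; origin: centre of the underside. A bystander.
Mind the look-alikes: they are no part of the job. Leave any purple or yellow look-alike of the battery alone.

How it is judged:
By the outcome, as a careful person would: the job done as asked, in the order asked, and still so for the second after the job is handed in, with the robot touching nothing.
It also fails if it takes over 72 s, if anything falls off the work surface, if the arm or the gripper's body presses on something with over 40 N, if the wrist force passes 120 N, or if a joint passes its speed limit or range.

## Working session

There is one attempt and no reset: what is moved stays moved. The work goes in short steps, Python scripts to look and compute and a tool call to move; the robot and the scene stay as the last step left them, time stands still between calls to the robot, and variables do not carry over. Pictures are saved under pics/ and viewed, at most 10 in all, crops included, and the job is handed in when it is done.

Besides the shell and the picture viewer there is one more tool, called as a command line: name --argument value ..., lists and objects as JSON in quotes. servo_tool: Moves the arm, as the interface text tells. Shifts and turns lie within -1 to 1; 1 stands for 250 mm of shift or 30 degrees of turn. Its arguments: {"type":"object","properties":{"steps":{"type":"array"}},"required":["steps"]}

```bash
mkdir -p pics; python3 - <<'E'
from workcell import *
import cv2
for n in("scene","top"):
    cv2.imwrite(f"pics/{n}0.png",cv2.cvtColor(snapshot(n),cv2.COLOR_RGB2BGR)); print(n,get_calibration(n))
s=get_state();print(s)
E
```

```text
scene {'fov_y': 56.597572747562445, 'cx': 319.2972571972021, 'cy': 197.52146340433669, 'dist_coeffs': array([0.02759424, 0.        , 0.        , 0.        , 0.        ]), 'R': array([[-0.83343766,  0.55220859, -0.02115055],
       [ 0.34082131,  0.4835138 , -0.80626003],
       [-0.43499713, -0.67917603, -0.59118307]]), 't': array([ 517.12857202, -123.98005949, 1478.27243816])}
top {'fov_y': 57.244889451764664, 'cx': 321.33643413461806, 'cy': 198.04058491869435, 'dist_coeffs': array([0.01151041, 0.        , 0.        , 0.        , 0.        ]), 'R': array([[-0.00597508, -0.99987227,  0.01482402],
       [-0.99744549,  0.00490403, -0.07126325],
       [ 0.07118145, -0.01521196, -0.99734738]]), 't': array([   3.47983291,  623.33207559, 1200.35231694])}
{'t': 0.1, 'joints': array([ 1.08480132,  0.53708561, -0.00443471,  1.53878984,  0.00254596,
        1.06728993, -0.07122165]), 'dq': array([ 0.00011257, -0.00108419,  0.00053139, -0.00182776, -0.00210102,
        0.00173972,  0.00018671]), 'effort': array([ 3.00817424e-03, -5.84562957e+01,  1.05197489e+00, -2.59775698e+01,
        1.26935288e-02,  4.56561655e-03, -3.46177171e-05]), 'ee_pos': array([ 264.68690242, -593.03673621,  230.49776973]), 'orientation': array([ 9.78049827e-01,  2.08369674e-01, -1.97736780e-04, -7.58406017e-04]), 'ft_force': array([-0.41952001,  0.05056581, -0.25431246]), 'ft_torque': array([-0.02816045, -0.00857634,  0.00974401]), 'gripper_force': 0.0, 'opening': 85.18162079816507}
```

View pics/scene0.png

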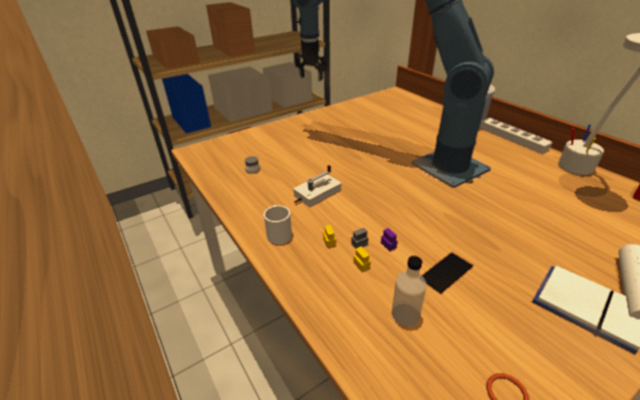

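View pics/top0.png

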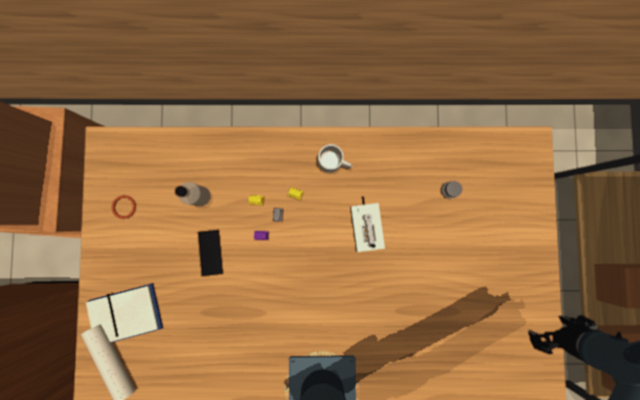

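The scene view shows the dock at (318,188), the grey pack at (360,238), yellow look-alikes at (329,236) and (362,259), and a purple one at (389,239). In the top view the dock is at (368,228) and the grey pack at (278,214), with yellow at (256,200) and (296,194) and purple at (261,236). The grey one fits the description, and I'll confirm it in an enlarged crop.

```bash
python3 - <<'E'
import cv2,numpy as np
a=cv2.imread("pics/scene0.png")[160:275,285:405];b=cv2.imread("pics/top0.png")[180:265,240:400]
z=lambda im,w,h:cv2.resize(im,(w,h),interpolation=cv2.INTER_CUBIC)
A=z(a,600,575)
cv2.imwrite("pics/c1.png",A);cv2.imwrite("pics/c2.png",z(b,800,425))
E
```

```text
(no output)
```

View pics/c1.png

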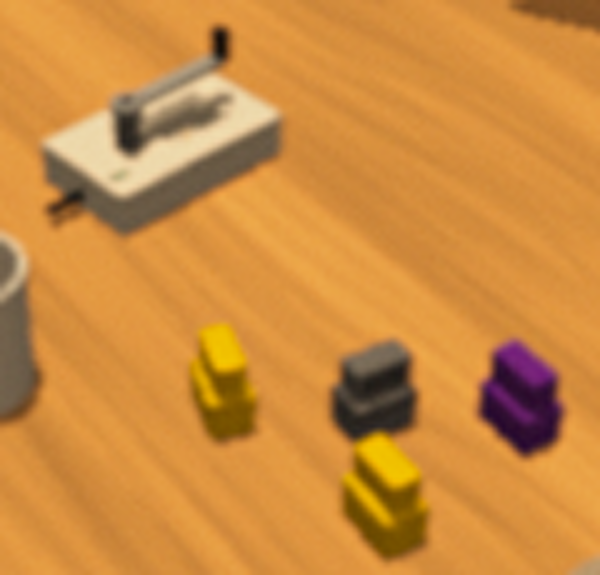

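View pics/c2.png

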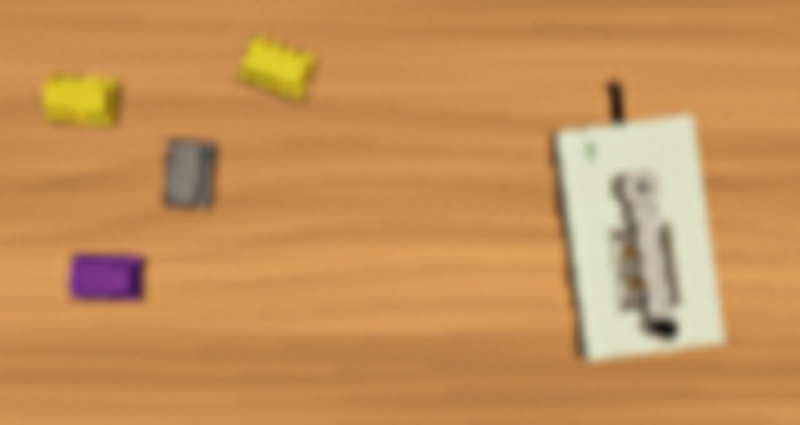

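The crops confirm it. The grey stepped pack is the battery, at top (278,214), and the purple and yellow ones are decoys. The lever lies shut over the pocket, with its knob at top (372,245) and scene (329,169), and the post is on the far side.

```bash
cat > h.py <<'E'
from workcell import *
import cv2,numpy as np
from scipy.spatial.transform import Rotation as Ro
def cam(n):
    c=get_calibration(n);f=200/np.tan(np.radians(c["fov_y"]/2))
    return np.array([[f,0,c["cx"]],[0,f,c["cy"]],[0,0,1]]),c["dist_coeffs"],c["R"],c["t"]
def rays(n,p):
    K,d,R,t=cam(n);q=cv2.undistortPoints(np.array(p,float).reshape(-1,1,2),K,d)[:,0]
    return -R.T@t,np.c_[q,np.ones(len(q))]@R
def plane(n,p,z):
    C,D=rays(n,p);return (C+D*((z-C[2])/D[:,2])[:,None])
def tri(pt,ps):
    a,u=rays("top",[pt]);b,v=rays("scene",[ps]);u,v=u[0],v[0]
    s=np.linalg.lstsq(np.c_[u,-v],b-a,rcond=None)[0];P,Q=a+u*s[0],b+v*s[1]
    return (P+Q)/2,np.linalg.norm(P-Q)
def proj(n,X):
    K,d,R,t=cam(n);return cv2.projectPoints(np.array(X,float).reshape(-1,1,3),R,t,K,d)[0][:,0]
def blob(im,box,fn,k=8):
    "subpixel contour of the largest blob of mask fn(hsv) in box x0,y0,x1,y1"
    x0,y0,x1,y1=box;c=cv2.resize(im[y0:y1,x0:x1],None,fx=k,fy=k,interpolation=cv2.INTER_CUBIC)
    m=fn(cv2.cvtColor(c,cv2.COLOR_RGB2HSV).astype(int)).astype(np.uint8)
    cs=cv2.findContours(m,cv2.RETR_EXTERNAL,cv2.CHAIN_APPROX_NONE)[0]
    c=max(cs,key=cv2.contourArea)[:,0].astype(float);return (c+.5)/k-.5+[x0,y0]
def cen(c):
    m=cv2.moments(c.astype(np.float32));return np.array([m["m10"],m["m01"]])/m["m00"]
E
python3 - <<'E'
from h import *
np.set_printoptions(precision=1,suppress=True)
L=lambda n:cv2.cvtColor(cv2.imread(f"pics/{n}0.png"),cv2.COLOR_BGR2RGB)
T,S=L("top"),L("scene")
for n,im,b in(("top",T,(340,195,395,260)),("scene",S,(288,165,348,210))):
  for v in (150,175,195):
    c=blob(im,b,lambda h:(h[...,1]<75)&(h[...,2]>v))
    print(n,v,cv2.minAreaRect(plane(n,c,34)[:,:2].astype(np.float32)))
kt=blob(T,(362,235,382,252),lambda h:h[...,2]<70);ks=blob(S,(322,160,338,178),lambda h:h[...,2]<70)
print("knob",cen(kt),cen(ks),tri(cen(kt),cen(ks)),kt.min(0),kt.max(0),ks.min(0),ks.max(0))
for n,im,b in(("top",T,(268,203,288,226)),("scene",S,(348,225,372,250))):
  for v in(0,60,75,90,100,110):
    c=blob(im,b,lambda h:(h[...,1]<90)&(h[...,2]>v))
    P=plane(n,c,54);print(n,v,cen(c),cv2.minAreaRect(P[:,:2].astype(np.float32)))
hs=cv2.cvtColor(T,cv2.COLOR_RGB2HSV);print(hs[205:224,278,1:].tolist());print(hs[214,270:286,1:].tolist());
hs=cv2.cvtColor(S,cv2.COLOR_RGB2HSV);print(hs[226:250,360,1:].tolist())
E
```

```text
top 150 ((526.9277954101562, -150.55621337890625), (151.9868621826172, 91.9205322265625), 7.094036102294922)
top 175 ((526.7017211914062, -151.50262451171875), (151.32162475585938, 90.27465057373047), 7.0081658363342285)
top 195 ((526.7372436523438, -152.12176513671875), (151.21029663085938, 88.95502471923828), 7.14616060256958)
scene 150 ((524.0250854492188, -121.84483337402344), (139.58860778808594, 31.374881744384766), 13.272868156433105)
scene 175 ((524.0250854492188, -121.84483337402344), (139.58860778808594, 31.374881744384766), 13.272868156433105)
scene 195 ((524.0250854492188, -121.84483337402344), (139.58860778808594, 31.374881744384766), 13.272868156433105)
knob [372.2 245.1] [328.6 168.4] (array([ 470.7, -159.6,   79.1]), np.float64(2.935053271523155)) [370.1 244.1] [374.1 246.3] [327.7 165.8] [329.6 171.1]
top 0 [277.4 214.3] ((569.385009765625, 142.9386444091797), (28.262887954711914, 40.28010940551758), 86.67293548583984)
top 60 [277.4 214.3] ((569.385009765625, 142.9386444091797), (28.262887954711914, 40.28010940551758), 86.67293548583984)
top 75 [277.4 214.3] ((569.38
[... 1154 characters left out ...]
, 33.96434020996094), 82.61443328857422)
[[154, 204], [155, 198], [141, 173], [92, 141], [49, 129], [41, 131], [42, 133], [41, 132], [42, 133], [43, 132], [45, 131], [43, 129], [40, 126], [42, 121], [38, 114], [65, 110], [127, 133], [156, 170], [157, 190]]
[[155, 196], [154, 195], [142, 174], [93, 135], [44, 123], [40, 129], [43, 132], [43, 135], [43, 132], [44, 117], [39, 98], [47, 103], [110, 116], [154, 162], [155, 196], [156, 203]]
[[183, 233], [178, 226], [156, 189], [106, 140], [70, 121], [68, 123], [74, 117], [74, 104], [70, 69], [73, 42], [87, 35], [81, 38], [80, 48], [76, 70], [76, 77], [75, 65], [65, 43], [79, 42], [51, 45], [96, 61], [213, 140], [255, 220], [255, 243], [255, 242]]
```

```bash
python3 - <<'E'
from h import *
np.set_printoptions(precision=1,suppress=True)
L=lambda n:cv2.cvtColor(cv2.imread(f"pics/{n}0.png"),cv2.COLOR_BGR2RGB)
T,S=L("top"),L("scene")
c=blob(T,(340,195,395,260),lambda h:(h[...,1]<75)&(h[...,2]>175))
bx=cv2.boxPoints(cv2.minAreaRect(c.astype(np.float32)));print(bx)
for ps in((294,189.6),(310,198.6),(341,184)):
    print(min((tri(b,ps) for b in bx),key=lambda r:r[1]))
# battery: outer silhouette top view, per-plane ; tab top in scene
for s in (90,100,110):
  c=blob(T,(266,202,290,227),lambda h:(h[...,1]<s));P=plane("top",c,30)
  print("sil",s,cv2.minAreaRect(P[:,:2].astype(np.float32)))
  c=blob(T,(266,202,290,227),lambda h:(h[...,1]<s)&(h[...,2]>115));P=plane("top",c,54)
  print("tab",s,cen(c),cv2.minAreaRect(P[:,:2].astype(np.float32)))
c=blob(S,(348,225,372,250),lambda h:(h[...,1]<110)&(h[...,2]>80));P=plane("scene",c,54);print("scene tab",cen(c),cv2.minAreaRect(P[:,:2].astype(np.float32)))
# modelled check of my estimate
for q in((570,146),(574,148)):
  X=[[q[0]+a,q[1]+b,54] for a,b in((20,10),(20,-10),(-20,-10),(-20,10))]
  print(q,proj("scene",X).tolist(),proj("top",X).tolist())
print(tri((276.4,214.2),(359.8,231.2)))
E
```

```text
[[351.  205.9]
 [378.2 202.2]
 [384.4 248. ]
 [357.2 251.7]]
(array([ 606.4, -188. ,   25.2]), np.float64(4.463864027775504))
(array([595. , -96.7,  35.3]), np.float64(2.468502048294323))
(array([ 446.1, -117.6,   25.2]), np.float64(2.0836446041716425))
sil 90 ((570.0531616210938, 145.44985961914062), (28.834062576293945, 41.09412384033203), 86.67294311523438)
tab 90 [276.1 213.8] ((569.2794189453125, 145.1883087158203), (24.945093154907227, 40.83106231689453), 80.21696472167969)
sil 100 ((569.899169921875, 145.4857177734375), (29.70083999633789, 42.42251968383789), 87.03856658935547)
tab 100 [276.1 213.8] ((569.3160400390625, 143.4702606201172), (28.037017822265625, 41.44196319580078), 86.25202178955078)
sil 110 ((569.8734130859375, 145.61424255371094), (30.912321090698242, 43.35733413696289), 87.28791046142578)
tab 110 [276. 214.] ((569.2512817382812, 143.32875061035156), (29.736251831054688, 42.42393493652344), 86.77779388427734)
scene tab [359.7 231.4] ((575.0352783203125, 148.16468811035156), (19.094663619995117, 38.60940170288086), 80.6263427734375)
(570, 146) [[357.1596369958596, 234.90092566700392], [352.9464559293747, 231.15906572411075], [363.5397154020638, 226.0920285836924], [367.8191300657462, 229.71238583309724]] [[273.3655349401789, 207.8545064763551], [279.55827226946406, 207.82122068634584], [279.53036213664814, 220.2014691457849], [273.32249767705986, 220.23861325012732]]
(574, 148) [[356.5015992732249, 235.80971135423763], [352.2847085489854, 232.04585190366953], [362.9176275774141, 226.95075140163524], [367.20135104987236, 230.59205863415292]] [[272.7504096692391, 206.62271842515977], [278.94205379918736, 206.58980860944126], [278.91275749955196, 218.96437017376516], [272.70600779923797, 219.00114263931363]]
(array([570.4, 145.7,  51. ]), np.float64(2.2930550821727254))
```

```bash
cat >> h.py <<'E'
def to(*tg):
    "rows (shift/250, turn/30deg) from the present pose to targets (x,y,z,yaw deg)"
    s=get_state();R0=Ro.from_quat(s["orientation"]);p0=s["ee_pos"]
    print("t",round(s["t"],2),"at",np.round(p0,1),"yaw",round(np.degrees(np.arctan2(*R0.as_matrix()[[1,0],0])),1),"F",np.round(s["ft_force"],1),"open",round(s["opening"],1))
    for x,y,z,a in tg:
        c,q=np.cos(np.radians(a)),np.sin(np.radians(a))
        R=Ro.from_matrix([[c,q,0],[q,-c,0],[0,0,-1]])
        d=R0.inv().apply(np.array([x,y,z])-p0)/250;w=(R0.inv()*R).as_rotvec(degrees=True)/30
        print(np.round(np.r_[d,w],3).tolist())
E
python3 -c "
from h import *
to((360,-380,180,15),(470,-159,135,7))"
```

```text
t 0.1 at [ 264.7 -593.   230.5] yaw 24.1 F [-0.4  0.1 -0.3] open 85.2
[0.695, -0.622, 0.203, -0.003, 0.0, 0.302]
[1.458, -1.25, 0.384, -0.003, 0.001, 0.568]
```

servo_tool --steps '[0.14,-0.12,0.04,0,0,0.1,0.4,0.3,-0.26,0.08,0,0,0.15,0.4,0.45,-0.4,0.12,0,0,0.2,0.4,0.6,-0.52,0.16,0,0,0.25,0.4,0.7,-0.62,0.2,0,0,0.3,0.4,0.84,-0.74,0.23,0,0,0.36,0.4,0.97,-0.85,0.27,0,0,0.42,0.4,1.0,-0.9,0.3,0,0,0.5,0.4,1.0,-0.95,0.34,0,0,0.55,0.4,1.0,-0.95,0.34,0,0,0.57,0.4]'

```text
t: 1.1
ee_pos: [395.1, -272.4, 145.0]
orientation: [0.998, 0.062, -0.002, -0.001]
ft_force: [-0.4, -0.2, -0.1]
opening: 34.3
gripper_force: 0.0
```

```bash
python3 -c "
from h import *
to((470,-159,130,7),(470,-159,75,7))"
```

```text
t 1.1 at [ 395.1 -272.4  145. ] yaw 7.1 F [-0.4 -0.2 -0.1] open 34.3
[0.353, -0.413, 0.06, -0.005, 0.006, 0.002]
[0.354, -0.413, 0.28, -0.005, 0.006, 0.002]
```

servo_tool --steps '[0.15,-0.17,0.03,0,0,0,0.4,0.28,-0.33,0.06,0,0,0,0.4,0.354,-0.413,0.06,0,0,0,0.4,0.354,-0.413,0.06,0,0,0,0.4,0.354,-0.413,0.13,0,0,0,0.4,0.354,-0.413,0.2,0,0,0,0.4,0.354,-0.413,0.25,0,0,0,0.4,0.354,-0.413,0.28,0,0,0,0.4,0.354,-0.413,0.28,0,0,0,0.4]'

```text
t: 2.0
ee_pos: [471.1, -162.1, 75.6]
orientation: [0.998, 0.06, -0.001, -0.0]
ft_force: [-0.2, -0.5, 0.3]
opening: 34.1
gripper_force: 0.0
```

```bash
python3 -c "
from h import *
import numpy as np
T=snapshot('top')[190:270,320:410];S=snapshot('scene')[140:220,275:365]
cv2.imwrite('pics/k1.png',cv2.cvtColor(cv2.resize(np.hstack([T,S]),(800,356),interpolation=cv2.INTER_CUBIC),cv2.COLOR_RGB2BGR))
pv=np.array([558.7,-147.3])
a=[np.radians(7+180+d) for d in (8,16,24,32,40,48,56,64,72,80,88,92)]
to(*[(pv[0]+90*np.cos(t),pv[1]+90*np.sin(t),75,np.degrees(t)-180) for t in a])"
```

```text
t 2.1 at [ 472.  -162.    76.6] yaw 6.9 F [ 0.7 -0.4 -0.2] open 34.4
[-0.005, 0.034, 0.006, 0.001, -0.001, -0.269]
[0.006, 0.083, 0.006, 0.001, -0.001, -0.536]
[0.023, 0.13, 0.006, 0.001, -0.0, -0.802]
[0.046, 0.175, 0.007, 0.001, -0.0, -1.069]
[0.076, 0.215, 0.007, 0.001, -0.0, -1.336]
[0.111, 0.251, 0.007, 0.001, -0.0, -1.602]
[0.151, 0.282, 0.007, 0.001, -0.0, -1.869]
[0.194, 0.307, 0.007, 0.001, -0.0, -2.136]
[0.241, 0.326, 0.007, 0.001, -0.0, -2.402]
[0.289, 0.338, 0.007, 0.001, -0.0, -2.669]
[0.339, 0.343, 0.007, 0.001, -0.0, -2.936]
[0.364, 0.343, 0.007, 0.001, -0.0, -3.069]
```

View pics/k1.png

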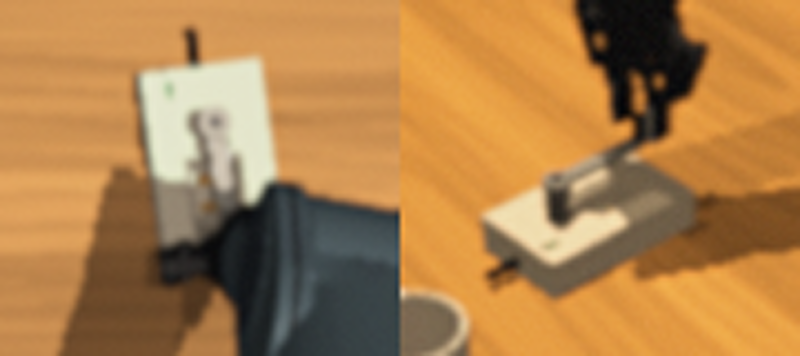

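The fingers straddle the knob: top crop ~(190,260), scene crop ~(650,120). I'll sweep the lever open in 30° arcs with a loose cage.

servo_tool --steps '[-0.005,-0.01,0.006,0,0,0,0.26,-0.005,-0.01,0.006,0,0,0,0.26,-0.005,0.034,0.006,0,0,-0.25,0.26,0.004,0.07,0.006,0,0,-0.45,0.26,0.014,0.105,0.006,0,0,-0.65,0.26,0.03,0.14,0.006,0,0,-0.85,0.26,0.04,0.165,0.006,0,0,-1.0,0.26,0.04,0.165,0.006,0,0,-1.0,0.26]'

```text
t: 2.9
ee_pos: [487.1, -202.2, 75.1]
orientation: [0.949, 0.317, 0.0, 0.0]
ft_force: [-0.5, -0.1, 0.0]
opening: 22.0
gripper_force: 0.0
```

servo_tool --steps '[0.001,0.037,0,0,0,-0.2,0.26,0.007,0.073,0,0,0,-0.4,0.26,0.018,0.11,0,0,0,-0.6,0.26,0.031,0.146,0,0,0,-0.8,0.26,0.048,0.18,0,0,0,-1.0,0.26,0.048,0.18,0,0,0,-1.0,0.26]'

```text
t: 3.5
ee_pos: [523.9, -230.3, 74.9]
orientation: [0.834, 0.551, 0.0, 0.0]
ft_force: [0.4, -0.7, 0.5]
opening: 21.9
gripper_force: 0.0
```

servo_tool --steps '[0.001,0.037,0,0,0,-0.2,0.26,0.007,0.073,0,0,0,-0.4,0.26,0.018,0.11,0,0,0,-0.6,0.26,0.031,0.146,0,0,0,-0.8,0.26,0.048,0.18,0,0,0,-1.0,0.26,0.048,0.18,0,0,0,-1.0,0.26]'

```text
t: 4.1
ee_pos: [570.0, -235.9, 74.8]
orientation: [0.664, 0.748, 0.0, 0.0]
ft_force: [-0.6, 0.4, -0.8]
opening: 22.2
gripper_force: 0.0
```

```bash
python3 -c "
from h import *
to()"
```

```text
t 4.1 at [ 570.  -235.9   74.8] yaw 96.8 F [-0.6  0.4 -0.8] open 22.2
```

servo_tool --steps '[0,0,-0.15,0,0,0,0.3,0,0,-0.3,0,0,0,0.5,-0.15,0,-0.32,0,0,0.25,0.7,0,0,-0.32,0,0,0.5,0.7,0.2,0,-0.32,0,0,0.75,0.7,0.4,0,-0.32,0,0,1.0,0.7,0.6,0,-0.32,0,0,1.0,0.7,0.8,0,-0.32,0,0,1.0,0.7,1.0,0,-0.32,0,0,1.0,0.7,1.0,0,-0.32,0,0,1.0,0.7]'

```text
t: 5.1
ee_pos: [537.2, 21.0, 155.4]
orientation: [0.832, 0.554, 0.001, -0.002]
ft_force: [-0.5, -0.5, 0.0]
opening: 60.1
gripper_force: 0.0
```

```bash
python3 -c "
from h import *
to((570.5,100,150,38),(570.5,146.5,130,8))"
```

```text
t 5.1 at [537.2  21.  155.4] yaw 67.3 F [-0.5 -0.5  0. ] open 60.1
[0.343, 0.001, 0.023, -0.005, -0.007, 0.977]
[0.514, -0.071, 0.104, -0.007, -0.006, 1.977]
```

servo_tool --steps '[0.15,0,0.02,0,0,0.25,0.7,0.3,-0.03,0.02,0,0,0.5,0.7,0.45,-0.05,0.02,0,0,0.75,0.7,0.514,-0.071,0.02,0,0,1.0,0.7,0.514,-0.071,0.02,0,0,1.0,0.7]'

```text
t: 5.6
ee_pos: [572.2, 140.7, 150.0]
orientation: [0.949, 0.317, 0.0, -0.001]
ft_force: [-0.5, -0.1, -0.3]
opening: 59.9
gripper_force: 0.0
```

servo_tool --steps '[0,0,0,0,0,0.25,0.7,0,0,0,0,0,0.5,0.7,0,0,0,0,0,0.75,0.7,0,0,0,0,0,1.0,0.7,0,0,0,0,0,1.0,0.7]'

```text
t: 6.1
ee_pos: [572.7, 134.7, 149.8]
orientation: [0.998, 0.059, -0.0, 0.001]
ft_force: [0.1, 0.4, 0.1]
opening: 59.7
gripper_force: 0.0
```

```bash
python3 -c "
from h import *
for n,b in(('top',(340,190,410,265)),('scene',(275,140,365,220))):
    pass
T=snapshot('top')[190:270,330:410];S=snapshot('scene')[160:260,285:405]
Z=lambda i,w:cv2.resize(i,(w,400),interpolation=cv2.INTER_CUBIC)
cv2.imwrite('pics/k2.png',cv2.cvtColor(np.hstack([Z(T,400),Z(S,400)]),cv2.COLOR_RGB2BGR))
to((570.5,146.5,90,-3),(570.5,146.5,33,-3))"
```

```text
t 6.2 at [572.8 135.3 149.8] yaw 7.1 F [1.1 0.4 0.1] open 59.6
[-0.004, -0.046, 0.239, 0.002, 0.001, 0.336]
[-0.003, -0.046, 0.467, 0.002, 0.001, 0.336]
```

View pics/k2.png

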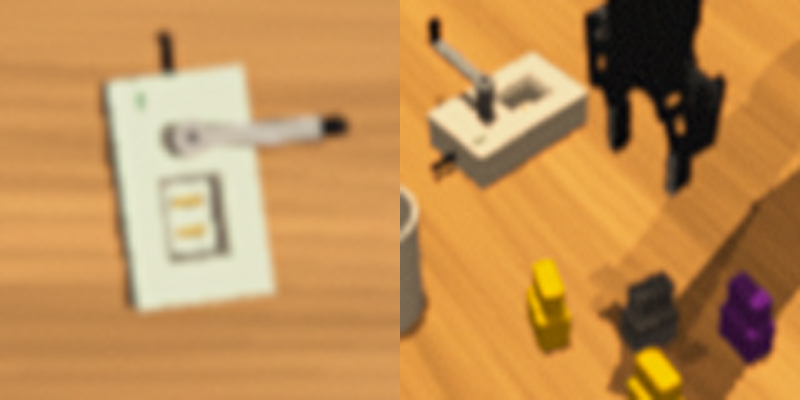

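The lever is open by about 90°. The pocket is clear, its mouth centred at about (194,218) in the top crop, which is (368.4,233.2) in the full picture. Next I'll grasp the battery.

servo_tool --steps '[0,-0.02,0.05,0,0,0.17,0.7,-0.003,-0.046,0.15,0,0,0.336,0.7,-0.003,-0.046,0.3,0,0,0.336,0.7,-0.003,-0.046,0.4,0,0,0.336,0.7,-0.003,-0.046,0.45,0,0,0.336,0.7,-0.003,-0.046,0.467,0,0,0.336,0.7,-0.003,-0.046,0.467,0,0,0.336,0.7]'

```text
t: 6.9
ee_pos: [571.3, 147.9, 33.3]
orientation: [1.0, -0.027, 0.0, -0.0]
ft_force: [0.4, 0.5, 0.4]
opening: 59.9
gripper_force: 0.0
```

```bash
python3 -c "
from h import *
to((570.5,146.5,33,-3))
print(plane('top',[(368.4,233.2)],34))
S=snapshot('scene')[205:265,330:400];T=snapshot('top')[190:240,250:308]
Z=lambda i,w:cv2.resize(i,(w,400),interpolation=cv2.INTER_CUBIC)
cv2.imwrite('pics/k3.png',cv2.cvtColor(np.hstack([Z(S,400),Z(T,400)]),cv2.COLOR_RGB2BGR))"
```

```text
t 6.9 at [571.3 147.9  33.3] yaw -3.1 F [0.4 0.5 0.4] open 59.9
[-0.003, 0.006, 0.001, -0.0, -0.0, -0.003]
[[ 505.89757056 -153.73104175   34.        ]]
```

View pics/k3.png

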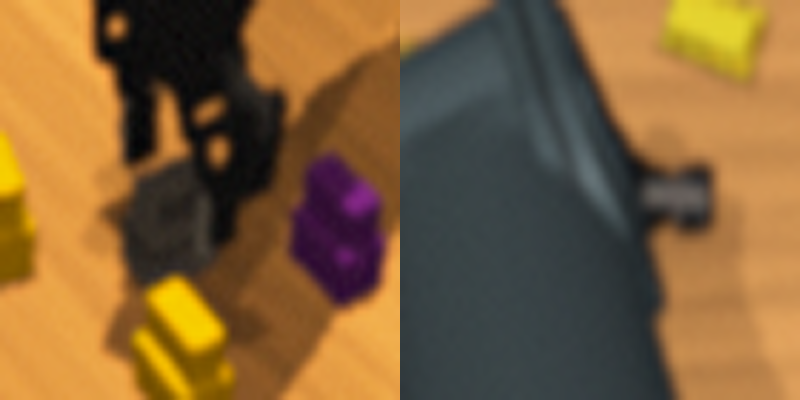

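The fingers straddle the tab, with one in front and one behind in the scene crop around (140,130) and (230,200), so I'll close.

servo_tool --steps '[-0.002,0.003,0,0,0,0,0.4,-0.002,0.003,0,0,0,0,0.3,-0.002,0.003,0,0,0,0,0.2,-0.002,0.003,0,0,0,0,0,-0.002,0.003,0,0,0,0,0,-0.002,0.003,0,0,0,0,0,-0.002,0.003,-0.02,0,0,0,0,-0.002,0.003,-0.1,0,0,0,0,-0.002,0.003,-0.25,0,0,0,0,-0.002,0.003,-0.4,0,0,0,0,-0.002,0.003,-0.4,0,0,0,0]'

```text
t: 8.1
ee_pos: [573.9, 148.5, 138.2]
orientation: [1.0, -0.027, 0.004, -0.002]
ft_force: [0.1, 0.1, -1.0]
opening: 18.8
gripper_force: 58.8
```

```bash
python3 -c "
from h import *
to((540,-20,135,2),(506.5,-153.8,110,7))"
```

```text
t 8.1 at [573.9 148.5 138.2] yaw -3.1 F [ 0.1  0.1 -1. ] open 18.8
[-0.099, 0.68, 0.01, -0.005, -0.016, -0.171]
[-0.204, 1.222, 0.107, -0.005, -0.017, -0.338]
```

servo_tool --steps '[-0.01,0.1,0,0,0,-0.03,0,-0.04,0.25,0,0,0,-0.08,0,-0.07,0.45,0,0,0,-0.12,0,-0.099,0.65,0.01,0,0,-0.17,0,-0.13,0.83,0.03,0,0,-0.25,0,-0.17,0.95,0.05,0,0,-0.3,0,-0.2,1.0,0.05,0,0,-0.338,0,-0.2,1.0,0.05,0,0,-0.338,0,-0.2,1.0,0.05,0,0,-0.338,0]'

```text
t: 9.0
ee_pos: [507.1, -98.7, 120.3]
orientation: [0.998, 0.061, 0.0, -0.0]
ft_force: [0.4, 0.9, -1.3]
opening: 19.0
gripper_force: 58.8
```

```bash
python3 -c "
from h import *
to((506.5,-153.8,105,7))"
```

```text
t 9.0 at [507.1 -98.7 120.3] yaw 7.0 F [ 0.4  0.9 -1.3] open 19.0
[-0.029, 0.219, 0.061, -0.001, -0.0, 0.0]
```

servo_tool --steps '[-0.01,0.08,0.02,0,0,0,0,-0.02,0.16,0.04,0,0,0,0,-0.029,0.219,0.061,0,0,0,0,-0.029,0.219,0.061,0,0,0,0,-0.029,0.219,0.061,0,0,0,0]'

```text
t: 9.5
ee_pos: [506.7, -153.5, 105.2]
orientation: [0.998, 0.062, -0.0, -0.0]
ft_force: [0.1, 1.0, -1.7]
opening: 18.6
gripper_force: 58.8
```

```bash
python3 -c "
from h import *
to((506.5,-153.8,75,7),(506.5,-153.8,41,7))
S=snapshot('scene')[150:210,280:360];T=snapshot('top')[200:260,340:400]
Z=lambda i,w:cv2.resize(i,(w,400),interpolation=cv2.INTER_CUBIC)
cv2.imwrite('pics/k4.png',cv2.cvtColor(np.hstack([Z(S,400),Z(T,400)]),cv2.COLOR_RGB2BGR))"
```

```text
t 9.5 at [ 506.7 -153.5  105.2] yaw 7.1 F [ 0.1  1.  -1.7] open 18.6
[-0.001, 0.001, 0.121, -0.002, -0.0, 0.002]
[-0.001, 0.001, 0.257, -0.002, -0.0, 0.002]
```

View pics/k4.png

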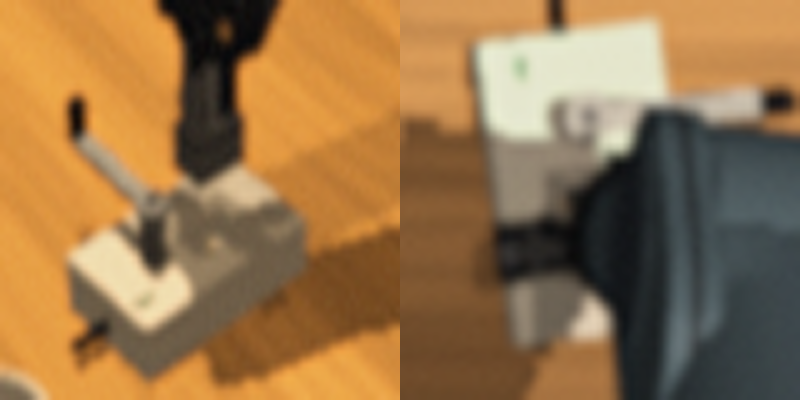

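The battery hangs upright over the pocket: scene crop (205,150), above the pocket at about (215,215). I'll lower it gently and watch the force.

servo_tool --steps '[0,0,0.05,0,0,0,0,0,0,0.1,0,0,0,0,0,0,0.14,0,0,0,0,0,0,0.16,0,0,0,0,0,0,0.17,0,0,0,0,0,0,0.18,0,0,0,0,0,0,0.19,0,0,0,0,0,0,0.19,0,0,0,0]'

```text
t: 10.4
ee_pos: [506.4, -154.8, 57.7]
orientation: [0.998, 0.061, 0.0, 0.0]
ft_force: [0.3, -0.7, -1.0]
opening: 19.1
gripper_force: 58.9
```

servo_tool --steps '[0,0,0.015,0,0,0,0,0,0,0.03,0,0,0,0,0,0,0.045,0,0,0,0,0,0,0.055,0,0,0,0,0,0,0.062,0,0,0,0,0,0,0.068,0,0,0,0,0,0,0.068,0,0,0,0]'

```text
t: 11.1
ee_pos: [506.2, -154.9, 41.6]
orientation: [0.998, 0.061, -0.0, 0.0]
ft_force: [-3.7, 0.9, 11.0]
opening: 18.8
gripper_force: 60.4
```

servo_tool --steps '[0,0,0.004,0,0,0,0,0,0,0.008,0,0,0,0,0,0,0.012,0,0,0,0,0,0,0.012,0,0,0,0]'

```text
t: 11.5
ee_pos: [506.2, -154.9, 41.5]
orientation: [0.998, 0.061, -0.0, 0.0]
ft_force: [-14.7, 3.6, 47.3]
opening: 18.8
gripper_force: 65.3
```

It's seated firmly: TCP 41.5, so the underside is at about 8 mm. Now I'll relax, release and rise.

servo_tool --steps '[0,0,-0.012,0,0,0,0,0,0,-0.014,0,0,0,0.2,0,0,-0.014,0,0,0,0.45,0,0,-0.014,0,0,0,0.45,0,0,-0.014,0,0,0,0.45,0,0,-0.08,0,0,0,0.45,0,0,-0.2,0,0,0,0.45,0,0,-0.35,0,0,0,0.45,0,0,-0.4,0,0,0,0.45,0,0,-0.4,0,0,0,0.45]'

```text
t: 12.5
ee_pos: [507.7, -155.2, 139.3]
orientation: [0.998, 0.061, 0.002, 0.001]
ft_force: [-0.5, 0.1, 0.2]
opening: 38.7
gripper_force: 0.0
```

```bash
python3 -c "
from h import *
S=snapshot('scene')[150:210,280:360];T=snapshot('top')[200:260,340:400]
Z=lambda i,w:cv2.resize(i,(w,400),interpolation=cv2.INTER_CUBIC)
cv2.imwrite('pics/k5.png',cv2.cvtColor(np.hstack([Z(S,400),Z(T,400)]),cv2.COLOR_RGB2BGR))
kt=blob(snapshot('top'),(385,205,408,228),lambda h:h[...,2]<70);k=plane('top',[cen(kt)],85)[0];v=k-[558.7,-147.3,85]
print(k,np.hypot(*v[:2]),np.degrees(np.arctan2(v[1],v[0])))
to((k[0],k[1],145,67))"
```

```text
[ 546.37777634 -237.98237292   85.        ] 91.51573610172689 -97.73814767304073
t 12.65 at [ 505.3 -154.6  136.3] yaw 7.0 F [ 0.9  0.6 -1.3] open 38.6
[0.122, 0.351, -0.035, -0.004, 0.003, -1.999]
```

View pics/k5.png

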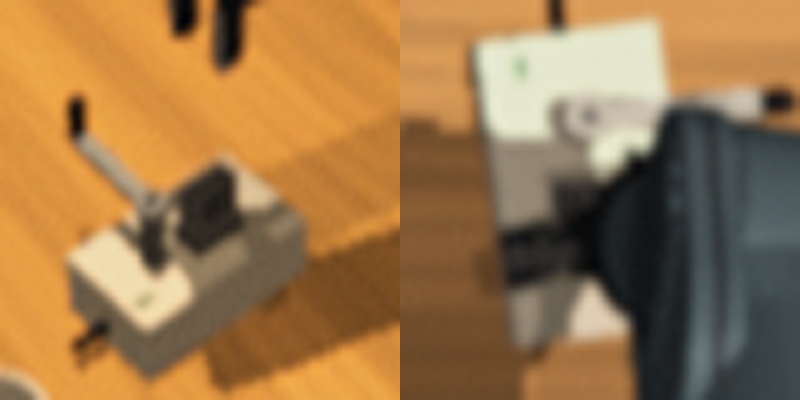

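The battery stands seated, scene crop (205,205), flush and with its tab up. The knob is at top (396.7,215). My blob box caught the gripper, so I'll recompute.

```bash
python3 -c "
from h import *
kt=blob(snapshot('top'),(393,210,403,220),lambda h:h[...,2]<70);print(cen(kt))
ks=blob(snapshot('scene'),(291,161,300,173),lambda h:h[...,2]<70);k,e=tri(cen(kt),cen(ks));v=k-[558.7,-147.3,85]
print(k,e,np.hypot(*v[:2]),np.degrees(np.arctan2(v[1],v[0])))
to((566,-236,145,37))"
```

```text
[396.19588178 214.83376938]
[ 565.72596698 -237.53867523   78.52944752] 2.6553535816262555 90.51178221510263 -85.54794278827696
t 12.75 at [ 505.3 -154.5  136.2] yaw 7.0 F [ 0.7 -1.3  0.6] open 38.4
[0.201, 0.353, -0.036, -0.003, 0.005, -0.999]
```

servo_tool --steps '[0.05,0.09,-0.036,0,0,-0.25,0.4,0.1,0.18,-0.036,0,0,-0.5,0.4,0.15,0.27,-0.036,0,0,-0.75,0.4,0.2,0.353,-0.036,0,0,-1.0,0.4,0.2,0.353,-0.036,0,0,-1.0,0.4]'

```text
t: 13.25
ee_pos: [567.3, -239.5, 145.4]
orientation: [0.948, 0.317, -0.0, 0.0]
ft_force: [-0.9, 0.2, 0.4]
opening: 34.2
gripper_force: 0.0
```

servo_tool --steps '[0,0,0,0,0,-0.25,0.4,0,0,0,0,0,-0.5,0.4,0,0,0,0,0,-0.75,0.4,0,0,0,0,0,-1.0,0.4,0,0,0,0,0,-1.0,0.4]'

```text
t: 13.75
ee_pos: [565.9, -235.3, 145.6]
orientation: [0.834, 0.552, -0.0, -0.001]
ft_force: [0.5, 0.1, -0.1]
opening: 34.2
gripper_force: 0.0
```

```bash
python3 -c "
from h import *
to((566,-236.5,110,94.5),(566,-236.5,75,94.5))"
```

```text
t 13.75 at [ 565.9 -235.3  145.6] yaw 67.0 F [ 0.5  0.1 -0.1] open 34.2
[-0.004, 0.003, 0.143, -0.004, -0.002, -0.915]
[-0.004, 0.003, 0.283, -0.004, -0.002, -0.915]
```

servo_tool --steps '[-0.002,0,0,0,0,-0.25,0.4,-0.004,0,0,0,0,-0.5,0.4,-0.004,0,0,0,0,-0.75,0.4,-0.004,0,0.05,0,0,-0.915,0.4,-0.004,0,0.143,0,0,-0.915,0.4,-0.004,0,0.2,0,0,-0.915,0.4,-0.004,0,0.25,0,0,-0.915,0.4,-0.004,0,0.283,0,0,-0.915,0.4,-0.004,0,0.283,0,0,-0.915,0.3,-0.004,0,0.283,0,0,-0.915,0.26,-0.004,0,0.283,0,0,-0.915,0.26]'

```text
t: 14.85
ee_pos: [567.0, -237.4, 76.8]
orientation: [0.679, 0.734, 0.0, 0.001]
ft_force: [-0.3, 0.6, 0.6]
opening: 22.0
gripper_force: 0.0
```

```bash
python3 -c "
from h import *
to((566,-236.5,75,94.5))"
```

```text
t 14.85 at [ 567.  -237.4   76.8] yaw 94.4 F [-0.3  0.6  0.6] open 22.0
[0.004, -0.004, 0.007, 0.002, 0.001, -0.002]
```

Arc closing, 30° per call.

servo_tool --steps '[0.002,-0.037,0.004,0,0,0.2,0.26,0.008,-0.073,0.004,0,0,0.4,0.26,0.019,-0.11,0.004,0,0,0.6,0.26,0.033,-0.146,0.004,0,0,0.8,0.26,0.05,-0.18,0.004,0,0,1.0,0.26,0.05,-0.18,0.004,0,0,1.0,0.26]'

```text
t: 15.45
ee_pos: [520.2, -228.1, 75.8]
orientation: [0.846, 0.533, -0.0, 0.0]
ft_force: [-0.0, -0.3, -0.1]
opening: 22.2
gripper_force: 0.0
```

servo_tool --steps '[0.001,-0.037,0,0,0,0.2,0.26,0.007,-0.073,0,0,0,0.4,0.26,0.018,-0.11,0,0,0,0.6,0.26,0.031,-0.146,0,0,0,0.8,0.26,0.048,-0.18,0,0,0,1.0,0.26,0.048,-0.18,0,0,0,1.0,0.26]'

```text
t: 16.05
ee_pos: [485.4, -197.2, 75.5]
orientation: [0.955, 0.298, 0.0, 0.0]
ft_force: [0.2, 0.2, 0.1]
opening: 22.1
gripper_force: 0.0
```

```bash
python3 -c "
from h import *
a=[np.radians(187+d) for d in (20,15,10,5,0)]
to(*[(558.7+90*np.cos(t),-147.3+90*np.sin(t),75,np.degrees(t)-180) for t in a])"
```

```text
t 16.05 at [ 485.4 -197.2   75.5] yaw 34.6 F [0.2 0.2 0.1] open 22.1
[-0.002, -0.045, 0.002, 0.0, -0.0, 0.255]
[0.003, -0.076, 0.002, 0.0, -0.0, 0.421]
[0.011, -0.107, 0.002, 0.0, -0.0, 0.588]
[0.022, -0.136, 0.002, 0.0, -0.0, 0.755]
[0.036, -0.165, 0.002, 0.0, -0.0, 0.921]
```

servo_tool --steps '[0,-0.025,0,0,0,0.13,0.26,0.0,-0.045,0,0,0,0.255,0.26,0.003,-0.076,0,0,0,0.421,0.26,0.011,-0.107,0,0,0,0.588,0.26,0.022,-0.136,0,0,0,0.755,0.26,0.036,-0.165,0,0,0,0.921,0.26,0.036,-0.165,0,0,0,0.921,0.26]'

```text
t: 16.75
ee_pos: [470.0, -158.2, 75.3]
orientation: [0.998, 0.062, 0.0, -0.0]
ft_force: [0.6, 0.4, -0.3]
opening: 22.0
gripper_force: 0.0
```

servo_tool --steps '[0,-0.006,0,0,0,0,0.26,0,-0.012,0,0,0,0,0.26,0,-0.016,0,0,0,0,0.26,0,-0.016,0,0,0,0,0.26]'

```text
t: 17.15
ee_pos: [469.1, -155.5, 75.2]
orientation: [0.998, 0.06, 0.0, 0.0]
ft_force: [0.8, -1.2, -0.1]
opening: 22.2
gripper_force: 0.8
```

servo_tool --steps '[0,-0.004,0,0,0,0,0.26,0,-0.008,0,0,0,0,0.26,0,-0.008,0,0,0,0,0.26]'

```text
t: 17.45
ee_pos: [469.1, -155.1, 75.3]
orientation: [0.998, 0.059, 0.001, 0.001]
ft_force: [2.6, -7.4, -2.4]
opening: 22.4
gripper_force: 3.6
```

servo_tool --steps '[0,-0.003,0,0,0,0,0.26,0,-0.006,0,0,0,0,0.26,0,-0.006,0,0,0,0,0.26]'

```text
t: 17.75
ee_pos: [469.1, -155.0, 75.3]
orientation: [0.998, 0.059, 0.001, 0.002]
ft_force: [3.4, -10.3, -5.1]
opening: 22.4
gripper_force: 5.3
```

The lever is hard on its stop: force rises with no motion. I'll centre, open, rise and withdraw.

servo_tool --steps '[0,0.014,0,0,0,0,0.26,0,0.028,0,0,0,0,0.35,0,0.028,0,0,0,0,0.4,0,0.028,0,0,0,0,0.4,0,0.028,-0.08,0,0,0,0.4,0,0.028,-0.2,0,0,0,0.4,0,0.028,-0.38,0,0,0,0.4,-0.2,0.2,-0.5,0,0,0,0.4,-0.2,0.4,-0.5,0,0,0,0.4,-0.2,0.6,-0.5,0,0,0,0.4,-0.2,0.8,-0.5,0,0,0,0.4,-0.2,0.8,-0.5,0,0,0,0.4]'

```text
t: 18.95
ee_pos: [441.4, -361.5, 200.4]
orientation: [0.998, 0.057, 0.0, 0.002]
ft_force: [-0.1, 0.2, -1.0]
opening: 34.4
gripper_force: 0.0
```

```bash
python3 -c "
from h import *
Ti,Si=snapshot('top'),snapshot('scene')
T=Ti[190:270,330:410];S=Si[150:210,280:360]
Z=lambda i,w:cv2.resize(i,(w,400),interpolation=cv2.INTER_CUBIC)
cv2.imwrite('pics/k6.png',cv2.cvtColor(np.hstack([Z(S,400),Z(T,400)]),cv2.COLOR_RGB2BGR))
kt=blob(Ti,(362,235,382,252),lambda h:h[...,2]<70);ks=blob(Si,(322,160,338,178),lambda h:h[...,2]<70)
print(cen(kt),cen(ks),'was 372.2,245.1 328.6,168.4');to()"
```

```text
[371.69796901 245.16347362] [329.08424171 168.21905608] was 372.2,245.1 328.6,168.4
t 19.05 at [ 441.8 -358.2  199.7] yaw 6.6 F [-0.4  0.4 -0.2] open 34.1
```

View pics/k6.png

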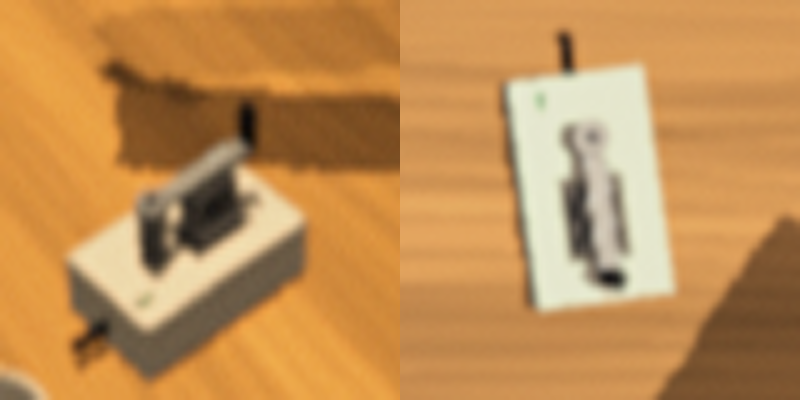

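The lever lies shut over the seated battery, with its knob back at its first place: top (371.7,245.2), scene (329.1,168.2). The robot is clear.

```bash
python3 -c "
from workcell import *
print(job_done())"
```

```text
the job is handed in; nothing more can be done
None
```

The battery is seated upright in the dock with the lever shut over it against its stop; I let go of everything, kept clear of the mug, phone, bottle and jar, and handed the job in at about 19 s (no verdict shown).

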